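# Snug up the book rack's sliding end

### The job

Loosen the brass wing screw on the book rack's collar, then slide the collar so that its green end plate brings the two little books snugly together against the fixed end, pressing them lightly without squeezing hard. Turn the screw clockwise until it is tight again, so that the books stay upright with no gaps, and let go; leave everything else on the console alone.

Things in the scene. Friction and masses are not known exactly. Their poses are not given: they have to be found in the camera images.
- rack: Plywood book rack fixed to the console: deck 180 (its x) by 320 (its y) by 8 mm high; origin under the centre of the deck. A horizontal 18 mm steel rod runs along its y axis at x = +55 mm, 48 mm above the console. The fixed plywood end plate, 83 mm high, stands across the deck with its inner face somewhere between y = +110 and +130 mm: each time elsewhere, and not in the state. The dark blocks that hold the rod's ends reach 70 mm above the console.
- collar (a joint): Aluminium collar (42 mm in diameter, 24 mm long) on the rod, value in m: its centre and the screw's axis lie at rack y = -0.110 + value. Tight, it gives at most 2 mm under 25 N; loose, it slides with about 1 N of drag, plus 1 to 2 N per book pushed. The books are closed up somewhere between 0.156 and 0.176, to be found by feel.
- plate_face (a point): Middle of the pushing face of the green end plate that the collar carries (66 mm high, top 80 mm above the console, reaching across the deck on the books' side of the rod). The face is 12 mm ahead (rack +y) of the screw's axis. Axes as the rack.
- screw (a joint): Angle of the wing screw in rad: 0 is tight (its clockwise stop); it grows as it is loosened, counter-clockwise seen from above, to a stop at 1.7. It clamps the collar below about 0.4; from 0.8 on the collar is free. It turns with about 0.06 N m and stays where it is left. It counts as tight below 0.2.
- wing (a point): Centre of the screw's upright brass wing, 108 mm above the console: 9 mm thick (its x), 36 mm long (its y), 28 mm high, z up along the screw's axis. It turns with the screw and travels with the collar. At angle 0 its length lies along the rod. The collar's boss is 30 mm below this point.
- book_red_mid (a point): Centre of the red book, standing on the deck: 100 mm (its x) by 30 mm thick (its y) by 72 mm high, about 0.2 kg, top 80 mm above the console.
- book_blue_mid (a point): Centre of the blue book, the one nearer the fixed end: 100 by 22 mm thick (its y) by 72 mm high, about 0.2 kg. The covers mark when the books are squeezed with more than 20 N; about 4 to 12 N of push is snug.
- bowl_mid (a point): Middle of the stoneware bowl, 130 mm wide, 55 mm high; leave alone.
- fob_mid (a point): Middle of the silver key fob, 65 by 34 by 13 mm; leave alone.
- earbud_mid (a point): Middle of the green earbud case, 60 by 48 by 24 mm; leave alone.
- shoehorn_mid (a point): Near the middle of the flat steel shoehorn, 190 mm long, up to 36 mm wide, 5 mm thick; leave alone.
- pen_mid (a point): Middle of a black pen, 130 mm long, 10 mm thick; leave alone.
- bamboo_lid_handle (a point): Knob on the half-open lid of the bamboo box (100 by 140 by 60 mm); leave alone.
Things that resemble listed ones, but are neither listed nor needed, are in the scene too. Leave any pink or turquoise look-alike of the part that bears book_blue_mid alone. Leave any turquoise look-alike of the part that bears book_red_mid alone.

How it is judged:
By the outcome, as a careful person would: the job done as asked, in the order asked, and still so for the second after the job is handed in, with the robot touching nothing.
It also fails if it takes over 58 s, if anything falls off the work surface, if the arm or the gripper's body presses on something with over 40 N, if the wrist force passes 120 N, or if a joint passes its speed limit or range.

### The arm

A 6-joint arm with a two-finger parallel gripper is mounted at the origin on the work surface. World frame = base frame: x ahead of the robot, y to its left, z up, the work surface at z = 0. Lengths are in m, angles in rad, forces in N, time in s.
With the tool pointing down it reaches from about 0.35 to 0.925 m from the base axis. Payload 6.4 kg.
Tool frame: the origin (TCP) lies on the centre line of the jaws, within the pads' length; the fingertips stand 19 mm ahead of it and the grasp point (between the pads) is the TCP (ctrl.nose_length is the distance from the TCP to the fingertips, in m); x points along the fingers, z is the direction in which the jaws open and shut, and the axes are right-handed (so a half turn about x gives the same grasp; the last joint's range is limited). The gripper opens to 85 mm and grips with 20 to 120 N. Pads are 22 mm wide; open, the fingers measure 114 mm over their backs; the gripper's body (76 mm by 85 mm) begins 54 mm behind the grasp point. The pads swing forward as they close: fully open they stand 13 mm farther back than shut.
Start: joints at [1.028, 0.245, 1.558, -0, 1.339, -0.174], TCP at [0.234, 0.606, 0.25] pointing down, gripper open.
Joint ranges: [-3.13, 3.13], [-1.02, 2.26], [0.13, 2.54], [-0.95, 4.09], [0.21, 2.88], [-2.74, 2.74]. Speed limits (rad/s): [2.57, 2.57, 3.14, 3.14, 3.14, 3.14].

### API

Orientations are given as a unit quaternion [w, x, y, z].
In Python, from cell import state, grab_frame, get_calibration, order, ctrl gives the robot as it stands.
- The arm moves only by the shell command python3 -m jog 'ROWS' [FORCE]. ROWS is text: rows parted by semicolons, each of 7 numbers parted by spaces: the turn, a rotation vector about the tool's x, y, z in units of 10 degrees (1.0 is 10 degrees), then the shift along the tool's x, y, z in units of 50 mm (1.0 is 50 mm), then the opening, from 0 (shut) to 1 (fully open). A call has 1 to 5 rows; each row shifts and turns the pose as measured when the row begins, along the tool's axes as they then stand; what a row does not reach is not made up. A row lasts 1/8 s, in which the tool goes at most 62.5 mm and 10.7 degrees, less where a joint would pass 70% of its speed; a pose out of reach is approached as far as the arm can. A call is refused whole if a number of a shift passes 1 or a number of a turn 1, either way. A call with a gripper value outside its range is refused whole. The fingers move at their own pace and stop on an object; FORCE is the grip in N (left out, the last holds). Time passes only in rows, so rows that do not move let the fingers close. It gives the time, the measured TCP pose, the force and the opening at its end, in the units of the state.
- state(): the state, without advancing time (a new reading comes with each control period).
- grab_frame(name): name is "scene" or "top" or "wrist"; returns (picture, depth): 420x560x3 uint8, red, green, blue; 420x560 float32, m along the optical axis (not along the pixel's ray), 0 where there is no reading.
- get_calibration(name): a dict with "fov_y" (degrees; the focal length in pixels is half the picture's height over the tangent of half this angle, whatever the lens; pixels are square), "cx", "cy" (the principal point, pixels), "R" (3x3) and "t" (3): a world point X has camera coordinates R X + t. Camera axes: x right, y down, z forward; pixel columns grow to the right and rows downward; lengths in m; the calibration is good to about 2 mm. The wrist camera is an equidistant fisheye: a pixel r from the principal point sees the ray r / f radians off the axis. A picture is of the moment at which its call begins: read the wrist's pose just before it. get_calibration takes no time and is no camera call; for the wrist camera it gives the pose at the moment of the call.
- order.hand_in(): hands the job in, once; it reports no verdict.
The state is a dict: "t": time; "joint_positions": joint angles; "qvel": joint speeds; "effort": joint torques, N m; "ee_pos": TCP position; "tcp_rot": TCP orientation; "force": force on the tool from outside, world axes, zero at the start; "wrist_torque": the same for the moment, N m; "width": opening from 0.0 (shut) to 1.0 (fully open).
Only numpy, scipy, OpenCV 4.12 (cv2) and the standard library are available. Lean on these libraries where they do the work, as an engineer would, in place of code of your own. Each camera call takes 0.05 s, during which the arm holds its last target.

## Working session

There is one attempt and no reset: what is moved stays moved. The work goes in short steps, Python scripts to look and compute and a shell command to move; the robot and the scene stay as the last step left them, time stands still between calls to the robot, and variables do not carry over. Pictures are saved under pics/ and viewed, and the job is handed in when it is done.

```bash
mkdir -p pics; ls; python3 - <<'E'
from cell import state, grab_frame, get_calibration, order, ctrl
import cv2,numpy as np
s=state();print(s)
for n in("scene","top"):
    p,d=grab_frame(n);cv2.imwrite(f"pics/{n}0.png",p[:,:,::-1]);np.savez(f"pics/{n}0.npz",p=p,d=d)
    c=get_calibration(n);print(n,c)
E
```

```text
pics
{'t': 0.0, 'joint_positions': array([ 1.02790157e+00,  2.45801510e-01,  1.55903662e+00, -4.51288374e-05,
        1.33870044e+00, -1.74112008e-01]), 'qvel': array([ 0.00027276,  0.00067143, -0.00085341,  0.00017695, -0.00133258,
       -0.00036497]), 'effort': array([ 3.79238963e-04, -4.29506886e+01, -3.26125503e+01, -1.19715351e-04,
        5.16522559e-03,  6.87074376e-06]), 'ee_pos': array([0.23404452, 0.60583121, 0.24917617]), 'tcp_rot': array([ 0.58257597, -0.40015172,  0.5838156 ,  0.39955374]), 'force': array([ 0.12064885,  0.12195745, -0.44055712]), 'wrist_torque': array([ 0.0022696 , -0.02632724,  0.00528009]), 'width': 1.0003688348430981}
scene {'fov_y': 53.994412542595086, 'cx': 277.5997088149637, 'cy': 208.18713240478894, 'R': array([[-0.83482851,  0.55049739,  0.00373856],
       [ 0.31201742,  0.47874712, -0.82063776],
       [-0.45354877, -0.6839253 , -0.57143652]]), 't': array([ 0.46109961, -0.09627504,  1.41832677])}
top {'fov_y': 46.00938872589573, 'cx': 275.8530435944627, 'cy': 205.9198668225084, 'R': array([[ 0.00681777, -0.99991887,  0.01075938],
       [-0.98704204, -0.00845419, -0.16023901],
       [ 0.16031697, -0.00952749, -0.9870196 ]]), 't': array([-0.00989572,  0.57867417,  1.20421428])}
```

View pics/scene0.png

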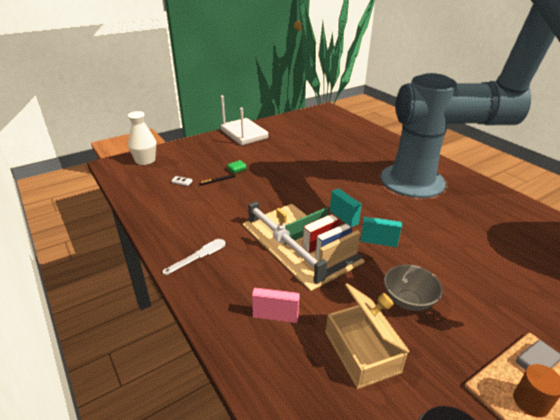

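View pics/top0.png

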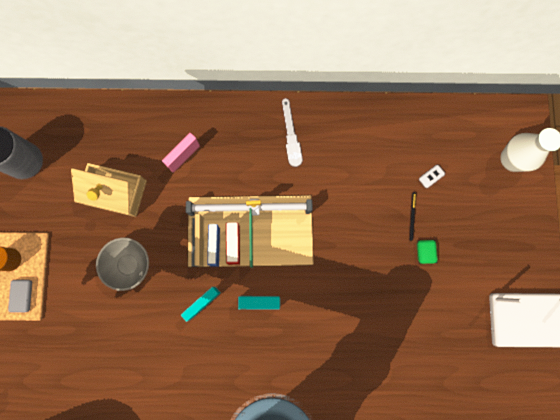

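The rack is at about (250,232) in the top view, with its rod on the far side and the fixed end on the left. The wing sits at (254,205), with the red book at (232,242) and the blue book at (213,244). The look-alikes are turquoise at (200,304) and (259,303), and pink at (181,152). Next I'll take a close crop.

```bash
cat > h.py <<'E'
import numpy as np,cv2
from cell import get_calibration
def fpx(c,H=420): return H/2/np.tan(np.radians(c["fov_y"])/2)
def ray(c,u,v):
    f=fpx(c);d=np.array([(u-c["cx"])/f,(v-c["cy"])/f,1.]);R=np.array(c["R"]);t=np.array(c["t"])
    return -R.T@t, R.T@d
def onz(c,u,v,z):
    o,d=ray(c,u,v);return o+d*(z-o[2])/d[2]
def proj(c,X):
    q=np.array(c["R"])@np.array(X)+np.array(c["t"]);f=fpx(c);return q[0]/q[2]*f+c["cx"],q[1]/q[2]*f+c["cy"]
def cloud(c,d):
    f=fpx(c);v,u=np.mgrid[:d.shape[0],:d.shape[1]]
    P=np.stack([(u-c["cx"])/f*d,(v-c["cy"])/f*d,d],-1)
    return (P-np.array(c["t"]))@np.array(c["R"])
E
python3 - <<'E'
from h import *
a=np.load("pics/top0.npz");p=a["p"]
c=cv2.resize(p[185:280,175:330],None,fx=5,fy=5,interpolation=cv2.INTER_CUBIC);cv2.imwrite("pics/c1.png",c[:,:,::-1])
a=np.load("pics/scene0.npz");p=a["p"]
c=cv2.resize(p[180:300,230:380],None,fx=5,fy=5,interpolation=cv2.INTER_CUBIC);cv2.imwrite("pics/c2.png",c[:,:,::-1])
E
```

```text
(no output)
```

View pics/c1.png

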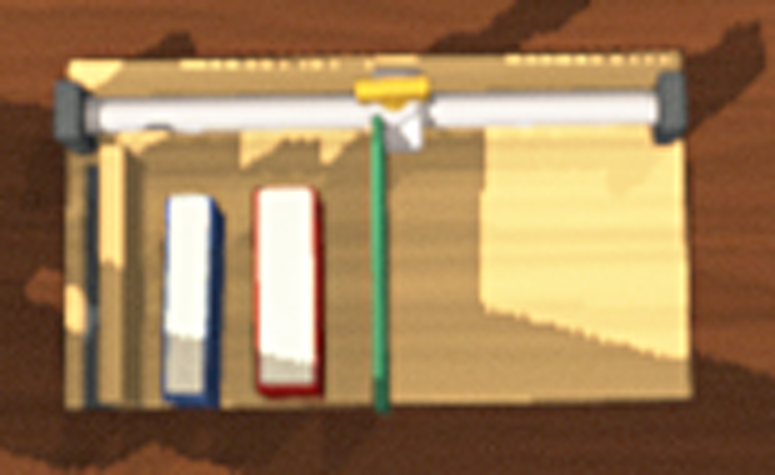

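View pics/c2.png

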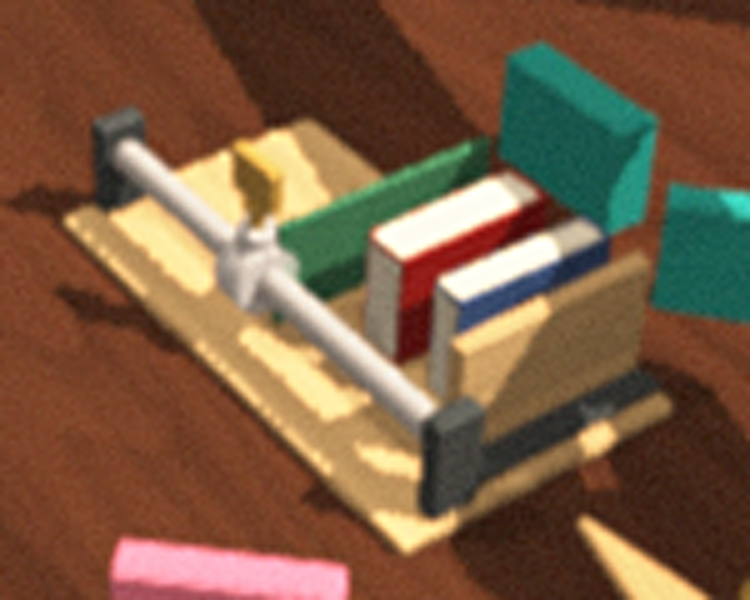

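The brass wing is a yellow bar at crop (392,90), which is full-frame (253.5,203). It lies along the rod. The green plate is at crop x≈378, with the red and blue books to its left and the fixed end further left. The turquoise and pink blocks stand outside the rack. Now to measure.

```bash
python3 - <<'E'
from h import *
np.set_printoptions(precision=4,suppress=True)
ct=get_calibration("top");cs=get_calibration("scene")
K=lambda x,y:(175+(x+.5)/5-.5,185+(y+.5)/5-.5)
P=[onz(ct,*K(*q),.008) for q in[(66,60),(684,52),(692,400),(66,408)]]
for q in P:print(q)
print("edges",[np.linalg.norm(P[i]-P[(i+1)%4]) for i in range(4)])
a=np.load("pics/top0.npz");p=a["p"];d=a["d"]
s=np.load("pics/scene0.npz")
C=cloud(ct,d);S=cloud(cs,s["d"])
hsv=cv2.cvtColor(p,cv2.COLOR_RGB2HSV);hs=cv2.cvtColor(s["p"],cv2.COLOR_RGB2HSV)
def m(h,lo,hi,box):
    k=cv2.inRange(h,lo,hi)>0;z=np.zeros_like(k);z[box[0]:box[1],box[2]:box[3]]=1;return k&z
w=m(hsv,(18,170,120),(35,255,255),(196,210,240,266));v,u=np.nonzero(w);print("wing top px",u.mean(),v.mean(),len(u),np.percentile(u,[0,100]),np.percentile(v,[0,100]))
print(C[w][:8]); print("onz",onz(ct,u.mean(),v.mean(),.118))
w2=m(hs,(15,120,80),(35,255,255),(205,228,274,288));v2,u2=np.nonzero(w2);print("wing sc",u2.mean(),v2.mean(),len(u2));print(np.median(S[w2],0),np.ptp(S[w2],0))
# triangulate
o1,d1=ray(ct,u.mean(),v.mean());o2,d2=ray(cs,u2.mean(),v2.mean())
A=np.stack([d1,-d2],1);x=np.linalg.lstsq(A,o2-o1,rcond=None)[0];print("tri",o1+d1*x[0],o2+d2*x[1])
g=m(hsv,(55,90,40),(85,255,255),(200,270,244,256));v,u=np.nonzero(g);print("plate",u.min(),u.max(),v.min(),v.max());print(C[g].mean(0))
# crop points at z=.08
for n,q in dict(plate_t=(375,120),plate_b=(378,400),red_l=(258,188),red_r=(314,188),redbl=(258,382),redbr=(314,382),blu_l=(167,196),blu_r=(210,196),blubl=(165,390),fix=(122,150),fixl=(97,150),fixb=(122,400)).items(): print(n,onz(ct,*K(*q),.083 if 'fix' in n else .08))
E
```

```text
[0.6077 0.2243 0.008 ]
[ 0.6148 -0.0988  0.008 ]
[ 0.4336 -0.102   0.008 ]
[0.4272 0.2179 0.008 ]
edges [np.float64(0.3231192179284996), np.float64(0.18124861531759423), np.float64(0.3199807545530048), np.float64(0.1806267978702444)]
wing top px 253.046875 202.71875 64 [246. 260.] [201. 206.]
[[0.5773 0.0662 0.1248]
 [0.5772 0.0638 0.1253]
 [0.5775 0.0615 0.1235]
 [0.5778 0.0592 0.1219]
 [0.5784 0.057  0.1189]
 [0.5775 0.0544 0.1241]
 [0.5778 0.052  0.1227]
 [0.5774 0.0496 0.1249]]
onz [0.5744 0.0497 0.118 ]
wing sc 281.0402684563758 215.04026845637583 149
[0.5792 0.0525 0.1081] [0.6122 0.8765 0.7319]
tri [0.5759 0.05   0.1094] [0.5754 0.0504 0.1094]
plate 249 252 209 266
[0.4928 0.0561 0.0795]
plate_t [0.5661 0.0593 0.08  ]
plate_b [0.4293 0.0558 0.08  ]
red_l [0.532 0.116 0.08 ]
red_r [0.5322 0.0886 0.08  ]
redbl [0.4376 0.1139 0.08  ]
redbr [0.4378 0.0868 0.08  ]
blu_l [0.5277 0.1603 0.08  ]
blu_r [0.5278 0.1394 0.08  ]
blubl [0.4334 0.1586 0.08  ]
fix [0.5497 0.1826 0.083 ]
fixl [0.5496 0.1948 0.083 ]
fixb [0.4283 0.1787 0.083 ]
```

```bash
cat >> h.py <<'E'
from scipy.spatial.transform import Rotation as Ro
def pose():
    from cell import state
    s=state();q=s["tcp_rot"];return s,np.array(s["ee_pos"]),Ro.from_quat([q[1],q[2],q[3],q[0]])
YAW=0.021
def plan(target,jawyaw):
    "shift (tool axes, 50mm units) and turn (10 deg units) to reach target with x down, z axis at jawyaw"
    s,p,R=pose();z=np.array([np.cos(jawyaw),np.sin(jawyaw),0]);x=np.array([0,0,-1.]);y=np.cross(z,x)
    T=Ro.from_matrix(np.stack([x,y,z],1))
    print("t",s["t"],"tcp",p.round(4),"axes",R.as_matrix().round(3).tolist(),"w",round(s["width"],3),"F",s["force"].round(2),"M",s["wrist_torque"].round(3),"q",s["joint_positions"].round(3))
    print("shift",(R.inv().apply(np.array(target)-p)/.05).round(3),"turn",(np.degrees((R.inv()*T).as_rotvec())/10).round(3))
E
python3 - <<'E'
from h import *
plan((.576,.0503,.17),YAW)
plan((.576,.0503,.17),YAW+np.pi)
E
```

```text
t 0.1 tcp [0.2341 0.6059 0.2493] axes [[-0.001, -0.933, 0.36], [-0.002, 0.36, 0.933], [-1.0, 0.0, -0.002]] w 1.002 F [0.48 0.8  0.69] M [-0.044  0.032  0.058] q [ 1.028  0.246  1.559 -0.     1.339 -0.174]
shift [  1.596 -10.385  -7.897] turn [ 6.767e+00 -1.000e-02  4.000e-03]
t 0.1 tcp [0.2341 0.6059 0.2493] axes [[-0.001, -0.933, 0.36], [-0.002, 0.36, 0.933], [-1.0, 0.0, -0.002]] w 1.002 F [0.48 0.8  0.69] M [-0.044  0.032  0.058] q [ 1.028  0.246  1.559 -0.     1.339 -0.174]
shift [  1.596 -10.385  -7.897] turn [-1.1233e+01 -5.0000e-03 -1.1000e-02]
```

```bash
python3 -m jog '0 0 0 0 -0.8 -0.6 0.7;0 0 0 0 -0.8 -0.6 0.7;0 0 0 0 -0.8 -0.6 0.7;0 0 0 0 -0.8 -0.6 0.7;0 0 0 0 -0.8 -0.6 0.7' && python3 -m jog '0 0 0 0 -0.8 -0.6 0.7;0 0 0 0 -0.8 -0.6 0.7;0 0 0 0 -0.8 -0.6 0.7;0 0 0 0 -0.8 -0.6 0.7;0 0 0 0 -0.8 -0.6 0.7'; python3 -c "
from h import *
plan((.576,.0503,.17),YAW)"
```

```text
t: 0.72
ee_pos: [0.3676, 0.3894, 0.2467]
tcp_rot: [0.58, -0.402, 0.584, 0.401]
force: [0.6, -0.3, 0.7]
width: 0.701
t: 1.35
ee_pos: [0.5036, 0.1704, 0.2454]
tcp_rot: [0.579, -0.402, 0.584, 0.402]
force: [0.3, 0.0, 0.4]
width: 0.704
t 1.35 tcp [0.5036 0.1704 0.2454] axes [[-0.005, -0.935, 0.354], [-0.005, 0.354, 0.935], [-1.0, 0.003, -0.006]] w 0.704 F [0.35 0.04 0.36] M [ 0.034 -0.061 -0.008] q [ 0.115 -0.025  1.86  -0.004  1.312 -1.093]
shift [ 1.512 -2.21  -1.723] turn [ 6.806e+00 -4.300e-02  4.000e-03]
```

```bash
python3 -m jog '0 0 0 0 -0.75 -0.6 0.7;0 0 0 0 -0.75 -0.6 0.7;0 0 0 0 -0.7 -0.5 0.7;1 0 0 0 0 0 0.7;1 0 0 0 0 0 0.7' && python3 -m jog '1 0 0 0.1 0 0 0.7;1 0 0 0.3 0 0 0.7;1 0 0 0.3 0 0 0.7;1 0 0 0.3 0 0 0.7;0.8 0 0 0.3 0 0 0.7'; python3 -c "
from h import *
plan((.576,.0503,.17),YAW)"
```

```text
t: 1.98
ee_pos: [0.5784, 0.0437, 0.243]
tcp_rot: [0.642, -0.289, 0.649, 0.289]
force: [-0.2, -0.1, -0.5]
width: 0.696
t: 2.6
ee_pos: [0.5772, 0.043, 0.1752]
tcp_rot: [0.703, 0.007, 0.711, -0.01]
force: [-0.6, 0.4, -0.0]
width: 0.695
t 2.6 tcp [0.5772 0.043  0.1752] axes [[-0.011, 0.025, 1.0], [-0.004, 1.0, -0.025], [-1.0, -0.004, -0.01]] w 0.695 F [-0.59  0.41 -0.03] M [0.035 0.03  0.02 ] q [-0.119  0.166  1.794 -0.006  1.191 -0.093]
shift [ 0.104  0.146 -0.027] turn [-0.261 -0.06   0.024]
```

```bash
python3 -m jog '-0.26 -0.06 0 0.1 0.146 -0.027 0.7;0 0 0 0 0 0 0.7'; python3 - <<'E'
from h import *
from cell import grab_frame
plan((.576,.0503,.11),YAW)
p,d=grab_frame("wrist");cv2.imwrite("pics/w1.png",p[:,:,::-1]);p,d=grab_frame("top");cv2.imwrite("pics/t1.png",cv2.resize(p[150:280,150:350],None,fx=4,fy=4)[:,:,::-1])
print(get_calibration("wrist"))
E
```

```text
t: 2.85
ee_pos: [0.5747, 0.051, 0.1682]
tcp_rot: [0.706, -0.011, 0.708, 0.008]
force: [0.1, 0.5, 0.2]
width: 0.703
t 2.85 tcp [0.5747 0.051  0.1682] axes [[-0.003, -0.028, 1.0], [-0.004, 1.0, 0.028], [-1.0, -0.003, -0.003]] w 0.703 F [0.14 0.47 0.19] M [-0.016 -0.01  -0.035] q [-0.106  0.166  1.808 -0.004  1.17  -0.132]
shift [ 1.165 -0.01   0.029] turn [ 0.037 -0.018  0.02 ]
{'fov_y': 65.70646984690485, 'cx': 276.9887497583672, 'cy': 212.1708146370684, 'R': array([[ 9.99685700e-01,  2.50589484e-02, -7.41724243e-04],
       [ 2.41704621e-02, -9.55542997e-01,  2.93859440e-01],
       [ 6.65505913e-03, -2.93785008e-01, -9.55848356e-01]]), 't': array([-0.57625415,  0.01958213,  0.31336401])}
```

View pics/w1.png

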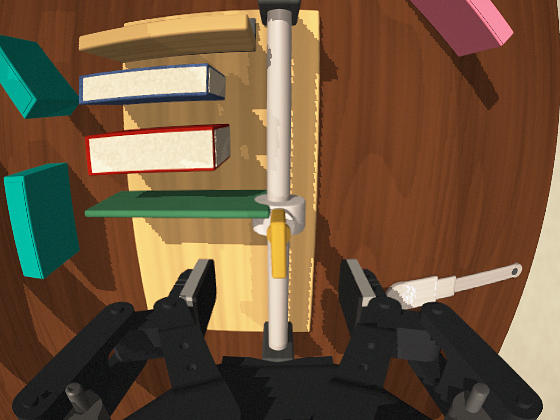

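The wrist view shows the brass wing at about (278,243), midway between the jaws at 205 and 352 and lying along the rod. I'll check its position in this view.

```bash
python3 - <<'E'
from h import *
from cell import get_calibration
p=cv2.imread("pics/w1.png");h=cv2.cvtColor(p,cv2.COLOR_BGR2HSV)
m=cv2.inRange(h,(18,150,90),(32,255,255));m[:205]=0;m[282:]=0;m[:,:265]=0;m[:,292:]=0
v,u=np.nonzero(m);print(len(u),u.min(),u.max(),v.min(),v.max())
c=get_calibration("wrist");f=fpx(c);R=c["R"];t=c["t"]
def fish(u,v,z):
    a=np.array([u-c["cx"],v-c["cy"]]);r=np.hypot(*a);th=r/f
    d=np.r_[a/r*np.sin(th),np.cos(th)];d=R.T@d;o=-R.T@t;return o+d*(z-o[2])/d[2]
for vv in range(v.min(),v.max()+1,6):
    k=u[v==vv];print(vv,k.min(),k.max())
print(fish(278,v.min(),.122),fish(278,v.max(),.122),fish(278,v.max(),.094))
E
```

```text
1090 266 290 209 277
209 278 281
215 271 284
221 271 284
227 269 288
233 267 289
239 268 289
245 271 285
251 272 285
257 272 285
263 272 285
269 272 285
275 272 285
[0.5752172  0.07438595 0.122     ] [0.57632183 0.03217677 0.122     ] [0.57678062 0.01697351 0.094     ]
```

```bash
python3 -m jog '0 0 0 0.55 0 0.02 0.5;0.04 -0.02 0.02 0.55 -0.01 0 0.5;0 0 0 0 0 0 0.5'; python3 - <<'E'
from h import *
plan((.5758,.0503,.11),YAW)
E
```

```text
t: 3.32
ee_pos: [0.5787, 0.0496, 0.1162]
tcp_rot: [0.71, -0.008, 0.704, 0.007]
force: [0.2, -0.3, 1.3]
width: 0.499
t 3.325 tcp [0.5787 0.0496 0.1162] axes [[0.008, -0.022, 1.0], [-0.001, 1.0, 0.022], [-1.0, -0.001, 0.008]] w 0.499 F [ 0.22 -0.35  1.27] M [0.03  0.003 0.005] q [-0.109  0.24   1.829 -0.     1.065 -0.131]
shift [ 0.124  0.015 -0.058] turn [0.004 0.046 0.007]
```

```bash
python3 -m jog '0 0.04 0 0.124 0.015 -0.058 0.5;0 0 0 0 0 0 0.3;0 0 0 0 0 0 0.25'; python3 - <<'E'
from h import *
plan((.5758,.0503,.11),YAW)
E
```

```text
t: 3.7
ee_pos: [0.5779, 0.0502, 0.1134]
tcp_rot: [0.709, -0.009, 0.705, 0.007]
force: [-0.5, 0.4, 0.2]
width: 0.251
t 3.7 tcp [0.5779 0.0502 0.1134] axes [[0.006, -0.023, 1.0], [-0.002, 1.0, 0.023], [-1.0, -0.002, 0.006]] w 0.251 F [-0.54  0.35  0.21] M [ 0.019 -0.039  0.059] q [-1.080e-01  2.430e-01  1.831e+00 -1.000e-03  1.061e+00 -1.300e-01]
shift [ 0.068  0.004 -0.043] turn [0.009 0.037 0.012]
```

```bash
python3 -m jog '0 0.04 0 0.1 0 -0.07 0.25;0 0 0 0 0 0 0.25'; python3 - <<'E'
from h import *
plan((.5758,.0503,.11),YAW)
E
```

```text
t: 3.95
ee_pos: [0.5746, 0.0501, 0.1089]
tcp_rot: [0.707, -0.009, 0.707, 0.007]
force: [0.5, 0.4, -0.4]
width: 0.253
t 3.95 tcp [0.5746 0.0501 0.1089] axes [[0.0, -0.023, 1.0], [-0.002, 1.0, 0.023], [-1.0, -0.002, 0.0]] w 0.253 F [ 0.52  0.4  -0.36] M [-0.09  -0.019  0.018] q [-0.109  0.246  1.837 -0.003  1.058 -0.13 ]
shift [-0.022  0.004  0.023] turn [0.01  0.002 0.013]
```

```bash
python3 -m jog '0 0 0 0 0 0.02 0.1;0 0 0 0 0 0 0;0 0 0 0 0 0 0;0 0 0 0 0 0 0' 40; python3 - <<'E'
from h import *
plan((.5758,.0503,.11),YAW)
E
```

```text
t: 4.45
ee_pos: [0.5754, 0.0501, 0.1093]
tcp_rot: [0.707, -0.009, 0.707, 0.007]
force: [-1.0, -0.5, 1.4]
width: 0.143
t 4.45 tcp [0.5754 0.0501 0.1093] axes [[-0.001, -0.023, 1.0], [-0.002, 1.0, 0.023], [-1.0, -0.002, -0.001]] w 0.143 F [-1.02 -0.55  1.43] M [0.004 0.263 0.039] q [-0.108  0.248  1.834 -0.003  1.06  -0.13 ]
shift [-0.013  0.004  0.008] turn [ 0.011 -0.006  0.014]
```

```bash
python3 -m jog '-0.9 0 0 0 0 0 0;-0.9 0 0 0 0 0 0'; python3 - <<'E'
from h import *
plan((.5754,.0502,.11),YAW+1.3)
E
```

```text
t: 4.7
ee_pos: [0.5753, 0.0501, 0.1093]
tcp_rot: [0.696, -0.122, 0.697, 0.121]
force: [-1.7, -1.1, 1.5]
width: 0.145
t 4.7 tcp [0.5753 0.0501 0.1093] axes [[-0.001, -0.339, 0.941], [-0.002, 0.941, 0.339], [-1.0, -0.002, -0.002]] w 0.145 F [-1.67 -1.1   1.51] M [-0.079  0.233 -0.106] q [-0.108  0.248  1.834 -0.003  1.061 -0.453]
shift [-0.014  0.001  0.003] turn [-5.585e+00 -1.600e-02  3.000e-03]
```

```bash
python3 -m jog '-0.95 0 0 0 0 0 0;-0.95 0 0 0 0 0 0;-0.95 0 0 0 0 0 0;-0.95 0 0 0 0 0 0;-0.95 0 0 0 0 0 0'; python3 - <<'E'
from h import *
plan((.5754,.0502,.11),YAW+1.3)
E
```

```text
t: 5.32
ee_pos: [0.5751, 0.0499, 0.1093]
tcp_rot: [0.582, -0.4, 0.584, 0.4]
force: [-1.9, -1.8, 2.0]
width: 0.144
t 5.325 tcp [0.5751 0.0499 0.1093] axes [[-0.002, -0.933, 0.36], [-0.002, 0.36, 0.933], [-1.0, 0.001, -0.003]] w 0.144 F [-1.89 -1.77  2.  ] M [-0.026  0.22  -0.05 ] q [-0.109  0.248  1.834 -0.003  1.062 -1.31 ]
shift [-0.014 -0.004  0.008] turn [-0.681 -0.016 -0.009]
```

```bash
python3 -m jog '-0.7 0 0 0 0 0 0;0 0 0 0 0 0 0'; python3 - <<'E'
from h import *
from cell import grab_frame
plan((.5754,.0502,.11),YAW+1.3)
p,d=grab_frame("wrist");cv2.imwrite("pics/w2.png",p[:,:,::-1])
s,pp,R=pose();print("world +y (rack) in tool",R.inv().apply([-.021,1,0]))
E
```

```text
t: 5.58
ee_pos: [0.5751, 0.0498, 0.1093]
tcp_rot: [0.556, -0.436, 0.558, 0.435]
force: [-1.4, 0.1, 1.6]
width: 0.144
t 5.575 tcp [0.5751 0.0498 0.1093] axes [[-0.002, -0.97, 0.241], [-0.002, 0.241, 0.97], [-1.0, 0.002, -0.003]] w 0.144 F [-1.37  0.13  1.63] M [-0.005  0.147  0.002] q [-0.109  0.248  1.834 -0.003  1.062 -1.435]
shift [-0.014 -0.005  0.009] turn [ 0.036 -0.015 -0.01 ]
world +y (rack) in tool [-0.00214784  0.26210577  0.96526522]
```

View pics/w2.png

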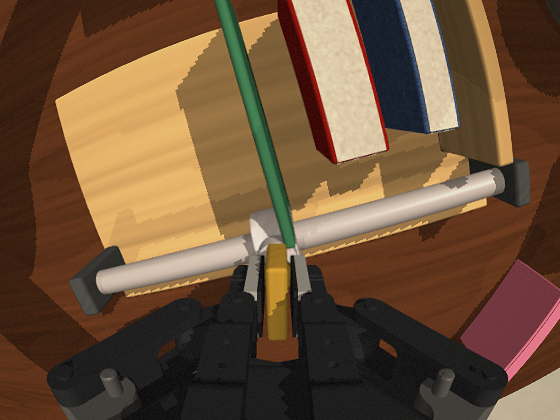

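The wing is gripped at (277,290) and has turned about 75° from the rod, so the screw is loose. Next I'll slide the collar along rack +y.

```bash
python3 -m jog '0 0 0 0 0.05 0.19 0;0 0 0 0 0.05 0.19 0;0 0 0 0 0.05 0.19 0'; python3 - <<'E'
from h import *
plan((.5754-.021*.055,.105,.11),YAW+1.3)
E
```

```text
t: 6.0
ee_pos: [0.5744, 0.0803, 0.1093]
tcp_rot: [0.556, -0.435, 0.56, 0.434]
force: [-2.9, -2.5, 2.7]
width: 0.142
t 6.0 tcp [0.5744 0.0803 0.1093] axes [[-0.004, -0.97, 0.245], [-0.003, 0.245, 0.97], [-1.0, 0.003, -0.004]] w 0.142 F [-2.93 -2.5   2.71] M [-0.348  0.416 -0.041] q [-0.055  0.254  1.826 -0.004  1.064 -1.376]
shift [-0.016  0.124  0.479] turn [ 0.014 -0.024 -0.015]
```

```bash
python3 -m jog '0 0 0 0 0.04 0.155 0;0 0 0 0 0.04 0.155 0'; python3 -m jog '0 0 0 0 0.04 0.155 0;0 0 0 0 0 0 0'; python3 - <<'E'
from h import *
plan((.5754-.021*.07,.115,.11),YAW+1.3)
E
```

```text
t: 6.25
ee_pos: [0.574, 0.0977, 0.1092]
tcp_rot: [0.556, -0.435, 0.56, 0.434]
force: [-3.0, -2.4, 3.4]
width: 0.14
t: 6.5
ee_pos: [0.5737, 0.107, 0.1093]
tcp_rot: [0.556, -0.435, 0.56, 0.435]
force: [-2.2, 1.0, 3.5]
width: 0.142
t 6.5 tcp [0.5737 0.107  0.1093] axes [[-0.005, -0.97, 0.244], [-0.004, 0.244, 0.97], [-1.0, 0.004, -0.005]] w 0.142 F [-2.18  0.95  3.49] M [ 0.07   0.426 -0.009] q [-0.008  0.263  1.816 -0.004  1.068 -1.331]
shift [-0.015  0.035  0.156] turn [ 0.02  -0.028 -0.021]
```

```bash
for i in 1; do python3 -m jog '0 0 0 0 0.012 0.045 0;0 0 0 0 0 0 0'; done;  python3 -m jog '0 0 0 0 0.012 0.045 0;0 0 0 0 0 0 0'; python3 -c "
from cell import *; s=state();print(s['ee_pos'],s['force'],s['wrist_torque'])"
```

```text
t: 6.75
ee_pos: [0.5737, 0.1093, 0.1093]
tcp_rot: [0.555, -0.435, 0.56, 0.435]
force: [-2.8, -0.0, 2.4]
width: 0.143
t: 7.0
ee_pos: [0.5736, 0.1115, 0.1093]
tcp_rot: [0.555, -0.435, 0.56, 0.435]
force: [-3.5, -0.9, 3.4]
width: 0.145
[0.57362282 0.11145726 0.10925312] [-3.50270166 -0.87546012  3.37697795] [-0.16395298  0.49391798 -0.06377572]
```

```bash
python3 -m jog '0 0 0 0 0.012 0.045 0;0 0 0 0 0 0 0'; python3 -c "
from cell import *; s=state();print(s['ee_pos'],s['force'],s['wrist_torque'])"
```

```text
t: 7.25
ee_pos: [0.5736, 0.1137, 0.1093]
tcp_rot: [0.555, -0.435, 0.56, 0.435]
force: [-3.4, -0.9, 3.1]
width: 0.142
[0.57359712 0.11372303 0.10927154] [-3.377905   -0.90346206  3.05706383] [-0.12202333  0.52935063  0.03812636]
```

```bash
python3 -m jog '0 0 0 0 0.007 0.03 0;0 0 0 0 0 0 0'; python3 -c "
from h import *
from cell import *; s=state();print(s['ee_pos'],s['force'],s['wrist_torque'])
p,d=grab_frame('wrist');cv2.imwrite('pics/w3.png',p[:,:,::-1])"
```

```text
t: 7.5
ee_pos: [0.5736, 0.1152, 0.1093]
tcp_rot: [0.555, -0.435, 0.56, 0.435]
force: [-3.0, -1.8, 2.6]
width: 0.144
[0.57355231 0.11524615 0.10925643] [-2.97344876 -1.78948492  2.57774197] [-0.28301707  0.57235022 -0.06827438]
```

View pics/w3.png

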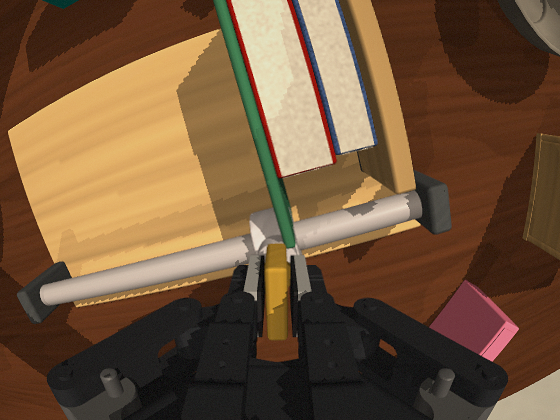

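The books now touch each other, with red at (300,130) and blue at (345,110). A few mm remain before the fixed end at (385,120). I'll go on in small steps.

```bash
python3 -m jog '0 0 0 0 0.006 0.022 0;0 0 0 0 0 0 0';python3 -c "
from cell import *; s=state();print(s['ee_pos'],s['force'],s['wrist_torque'])"
```

```text
t: 7.8
ee_pos: [0.5736, 0.1163, 0.1093]
tcp_rot: [0.555, -0.435, 0.56, 0.434]
force: [-3.2, -2.4, 3.7]
width: 0.145
[0.57355666 0.11633612 0.10928285] [-3.19309649 -2.3853704   3.68451271] [-0.27119496  0.58974652  0.02174976]
```

```bash
python3 -m jog '0 0 0 0 0.006 0.022 0;0 0 0 0 0 0 0';python3 -c "
from cell import *; s=state();print(s['ee_pos'],s['force'],s['wrist_torque'])"
```

```text
t: 8.05
ee_pos: [0.5735, 0.1174, 0.1093]
tcp_rot: [0.555, -0.435, 0.56, 0.434]
force: [-2.8, -2.8, 2.7]
width: 0.139
[0.57352671 0.11743698 0.10928248] [-2.77457898 -2.79697866  2.72736719] [-0.36422474  0.56250475  0.04112587]
```

```bash
python3 -m jog '0 0 0 0 0.006 0.022 0;0 0 0 0 0 0 0';python3 -c "
from cell import *; s=state();print(s['ee_pos'],s['force'],s['wrist_torque'])"
```

```text
t: 8.3
ee_pos: [0.5735, 0.1183, 0.1093]
tcp_rot: [0.555, -0.435, 0.561, 0.434]
force: [-3.2, -3.3, 3.9]
width: 0.143
[0.57348424 0.11832263 0.10927103] [-3.23748667 -3.26281081  3.94942744] [-0.58078299  0.54853298 -0.04633276]
```

```bash
python3 -m jog '0 0 0 0 0.004 0.016 0;0 0 0 0 0 0 0';python3 -c "
from cell import *; s=state();print(s['ee_pos'],s['force'],s['wrist_torque'])"
```

```text
t: 8.55
ee_pos: [0.5735, 0.1183, 0.1093]
tcp_rot: [0.555, -0.435, 0.561, 0.434]
force: [-2.5, -2.2, 3.0]
width: 0.149
[0.57350325 0.11833856 0.10927578] [-2.52428443 -2.1636884   3.03637012] [-0.34900829  0.55904647  0.01336191]
```

```bash
python3 -m jog '0 0 0 0 0.004 0.016 0;0 0 0 0 0 0 0';python3 -c "
from cell import *; s=state();print(s['ee_pos'],s['force'],s['wrist_torque'])
from h import *
p,d=grab_frame('wrist');cv2.imwrite('pics/w4.png',cv2.resize(p[:240,200:460],None,fx=2.3,fy=2.3,interpolation=cv2.INTER_CUBIC)[:,:,::-1])"
```

```text
t: 8.8
ee_pos: [0.5735, 0.1184, 0.1093]
tcp_rot: [0.554, -0.436, 0.561, 0.433]
force: [-3.2, -2.5, 4.5]
width: 0.143
[0.57349935 0.1183792  0.10926295] [-3.22917575 -2.45346829  4.49365996] [-0.44076548  0.56586042 -0.00371815]
```

View pics/w4.png

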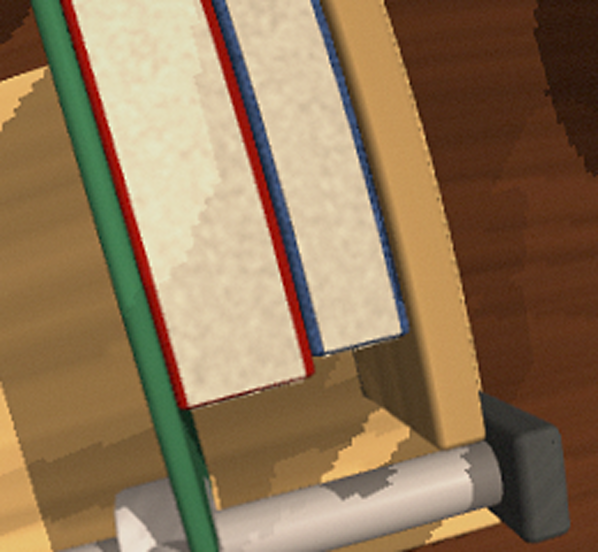

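The stack now reads plate–red–blue–fixed end with no visible gaps, and the collar has stopped at y≈0.1184 (estimated joint value 0.167). An idle row retargets to the measured pose and so relaxes the push. I'll gauge push against offset with single rows instead.

```bash
python3 -m jog '0 0 0 0 0.01 0.04 0';python3 -c "
from cell import *; s=state();print(s['ee_pos'],s['force'],s['wrist_torque'])"
```

```text
t: 8.98
ee_pos: [0.5736, 0.1188, 0.1093]
tcp_rot: [0.553, -0.437, 0.562, 0.433]
force: [-3.8, -14.9, 4.4]
width: 0.144
[0.57355668 0.11881552 0.10925178] [ -3.78999399 -14.89948909   4.41766297] [-2.41595912  0.70779276 -0.00628561]
```

```bash
python3 -m jog '0 0 0 0 0.015 0.06 0';python3 -c "
from cell import *; s=state();print(s['ee_pos'],s['force'],s['wrist_torque'])"
```

```text
t: 9.1
ee_pos: [0.5736, 0.119, 0.1093]
tcp_rot: [0.551, -0.439, 0.564, 0.431]
force: [-4.7, -18.5, 4.6]
width: 0.141
[0.57359452 0.11904629 0.10925601] [ -4.67225099 -18.5368723    4.57674825] [-2.96975473  0.75640691 -0.03221917]
```

Contact is confirmed: about 15 N at a 2 mm offset and 18.5 N at 3 mm. I'll ease back to about 1 mm, then tighten while holding that light push.

```bash
python3 -m jog '0 0 0 0 0.003 0.01 0';python3 -m jog '0 0 0 0 0.005 0.018 0';python3 -c "
from cell import *; s=state();print(s['ee_pos'],s['force'],s['wrist_torque'])"
```

```text
t: 9.22
ee_pos: [0.5736, 0.1186, 0.1093]
tcp_rot: [0.55, -0.439, 0.564, 0.431]
force: [-3.6, -2.4, 3.8]
width: 0.144
t: 9.35
ee_pos: [0.5736, 0.1187, 0.1093]
tcp_rot: [0.55, -0.44, 0.565, 0.43]
force: [-4.0, -6.2, 4.1]
width: 0.143
[0.57355685 0.11874221 0.10926538] [-3.95254742 -6.21218656  4.05062181] [-1.04952133  0.54451704 -0.04179341]
```

```bash
python3 -m jog '0.95 0 0 0 0.006 0.021 0;0.95 0 0 0 0.009 0.02 0';python3 -c "
from h import *
plan((.5736,.1188,.1093),YAW)"
```

```text
t: 9.6
ee_pos: [0.5736, 0.119, 0.1092]
tcp_rot: [0.616, -0.342, 0.63, 0.327]
force: [-4.7, -8.0, 4.5]
width: 0.142
t 9.6 tcp [0.5736 0.119  0.1092] axes [[-0.008, -0.833, 0.553], [-0.028, 0.553, 0.833], [-1.0, -0.008, -0.028]] w 0.142 F [-4.68 -7.97  4.47] M [-1.214  0.589  0.041] q [ 0.022  0.272  1.805 -0.031  1.074 -0.948]
shift [-0.001 -0.001 -0.003] turn [ 5.523 -0.123  0.121]
```

Fy is −8 N, as intended. I'll continue; the screw is now at about 55°.

```bash
python3 -m jog '0.95 0 0 0 0.012 0.018 0;0.95 0 0 0 0.015 0.016 0';python3 -c "
from h import *
plan((.5736,.1188,.1093),YAW)"
```

```text
t: 9.85
ee_pos: [0.5737, 0.1191, 0.1092]
tcp_rot: [0.664, -0.233, 0.677, 0.214]
force: [-3.8, -8.4, 3.8]
width: 0.142
t 9.85 tcp [0.5737 0.1191 0.1092] axes [[-0.009, -0.6, 0.8], [-0.032, 0.8, 0.599], [-0.999, -0.021, -0.026]] w 0.142 F [-3.82 -8.36  3.79] M [-1.296  0.582  0.074] q [ 0.024  0.273  1.804 -0.037  1.075 -0.601]
shift [-0.001 -0.004 -0.006] turn [ 3.566 -0.109  0.162]
```

```bash
python3 -m jog '0.95 0 0 0 0.017 0.013 0;0.95 0 0 0 0.019 0.01 0';python3 -c "
from h import *
plan((.5736,.1188,.1093),YAW)"
```

```text
t: 10.1
ee_pos: [0.5738, 0.1193, 0.1092]
tcp_rot: [0.694, -0.119, 0.704, 0.094]
force: [-2.5, -6.8, 4.4]
width: 0.145
t 10.1 tcp [0.5738 0.1193 0.1092] axes [[-0.009, -0.297, 0.955], [-0.037, 0.954, 0.297], [-0.999, -0.033, -0.02]] w 0.145 F [-2.5  -6.75  4.43] M [-1.291  0.614  0.072] q [ 0.027  0.274  1.802 -0.042  1.076 -0.255]
shift [-0.001 -0.008 -0.007] turn [ 1.608 -0.086  0.202]
```

```bash
python3 -m jog '0.9 0 0 0 0.015 0.005 0;0.75 0 0 0 0.012 0 0';python3 -c "
from h import *
plan((.5736,.1188,.1093),YAW)"
```

```text
t: 10.35
ee_pos: [0.5739, 0.1192, 0.1092]
tcp_rot: [0.704, -0.016, 0.71, -0.013]
force: [-1.9, -5.4, 3.0]
width: 0.145
t 10.35 tcp [0.5739 0.1192 0.1092] axes [[-0.009, -0.005, 1.0], [-0.04, 0.999, 0.004], [-0.999, -0.04, -0.009]] w 0.145 F [-1.91 -5.43  2.96] M [-0.851  0.421  0.022] q [ 0.028  0.275  1.802 -0.045  1.076  0.045]
shift [-0.001 -0.009 -0.006] turn [-0.094 -0.056  0.23 ]
```

```bash
python3 -m jog '0.25 0 0 0 0.005 0 0';python3 -c "
from h import *
plan((.5736,.1188,.1093),YAW)"
```

```text
t: 10.48
ee_pos: [0.5739, 0.1192, 0.1092]
tcp_rot: [0.704, -0.0, 0.71, -0.029]
force: [-3.2, -3.4, 3.2]
width: 0.141
t 10.475 tcp [0.5739 0.1192 0.1092] axes [[-0.009, 0.041, 0.999], [-0.041, 0.998, -0.041], [-0.999, -0.041, -0.008]] w 0.141 F [-3.21 -3.36  3.21] M [-0.648  0.567  0.14 ] q [ 0.028  0.275  1.801 -0.046  1.076  0.091]
shift [-0.001 -0.009 -0.006] turn [-0.354 -0.051  0.235]
```

The moment about z has risen, so the screw is at its clockwise stop. Now relax, open and lift.

```bash
python3 -m jog '0 0 0 0 0 0 0;0 0 0 0 0 0 0.25;0 0 0 0 0 0 0.5;0 0 0 0 0 0 0.5';  python3 -m jog '0 0 0 -0.5 0 0 0.5;0 0 0 -0.6 0 0 0.6;0 0 0 -0.8 0 0 0.7;0 0 0 -0.8 0 0 0.7;0 0 0 0 0 0 0.7'; python3 -c "
from h import *
from cell import *
plan((.5736,.1188,.1093),YAW)
p,d=grab_frame('wrist');cv2.imwrite('pics/w5.png',p[:,:,::-1])
p,d=grab_frame('scene');cv2.imwrite('pics/s5.png',cv2.resize(p[150:300,200:400],None,fx=4,fy=4,interpolation=cv2.INTER_CUBIC)[:,:,::-1])"
```

```text
t: 10.98
ee_pos: [0.5748, 0.1207, 0.1088]
tcp_rot: [0.705, 0.001, 0.709, -0.028]
force: [-0.6, -0.4, -0.1]
width: 0.503
t: 11.6
ee_pos: [0.5758, 0.1269, 0.2468]
tcp_rot: [0.705, 0.002, 0.709, -0.027]
force: [0.1, -0.6, -0.6]
width: 0.703
t 11.6 tcp [0.5758 0.1269 0.2468] axes [[-0.005, 0.04, 0.999], [-0.036, 0.999, -0.04], [-0.999, -0.036, -0.004]] w 0.703 F [ 0.06 -0.57 -0.59] M [ 0.072 -0.009 -0.034] q [ 0.039  0.116  1.712 -0.036  1.321  0.089]
shift [ 2.755 -0.066 -0.026] turn [-0.351 -0.029  0.204]
```

View pics/w5.png

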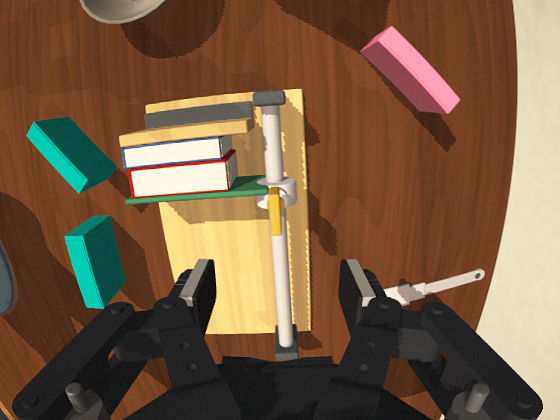

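View pics/s5.png

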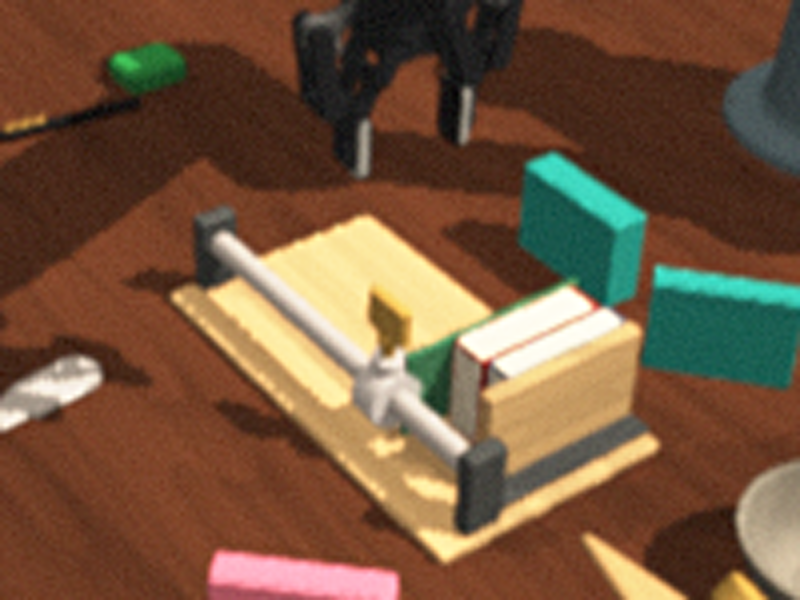

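```bash
python3 - <<'E'
from h import *
from cell import get_calibration
p=cv2.imread("pics/w5.png")
cv2.imwrite("pics/w5c.png",cv2.resize(p[80:260,110:320],None,fx=3.5,fy=3.3,interpolation=cv2.INTER_CUBIC))
h=cv2.cvtColor(p,cv2.COLOR_BGR2HSV)
m=cv2.inRange(h,(20,170,120),(32,255,255));m[:188]=0;m[238:]=0;m[:,:266]=0;m[:,286:]=0
c=get_calibration("wrist");f=fpx(c);R=c["R"];t=c["t"]
def fish(u,v,z):
    a=np.array([u-c["cx"],v-c["cy"]]);r=np.hypot(*a);th=r/f
    d=np.r_[a/r*np.sin(th),np.cos(th)];d=R.T@d;o=-R.T@t;return o+d*(z-o[2])/d[2]
L=[];
for vv in range(186,240,3):
    k=np.nonzero(m[vv])[0]
    if len(k)>4: q=fish((k.min()+k.max())/2,vv,.122);L.append(q);print(vv,k.min(),k.max(),q.round(4))
E
```

```text
189 270 277 [0.5701 0.1412 0.122 ]
192 271 277 [0.5704 0.1388 0.122 ]
195 270 278 [0.5703 0.1364 0.122 ]
198 270 277 [0.5698 0.1339 0.122 ]
201 268 282 [0.5709 0.1315 0.122 ]
204 268 281 [0.5704 0.129  0.122 ]
207 268 283 [0.5711 0.1265 0.122 ]
210 269 280 [0.5702 0.1241 0.122 ]
213 271 278 [0.5701 0.1216 0.122 ]
216 271 279 [0.5703 0.1191 0.122 ]
219 271 279 [0.5702 0.1165 0.122 ]
222 271 279 [0.5701 0.114  0.122 ]
225 272 279 [0.5704 0.1114 0.122 ]
228 272 280 [0.5707 0.1088 0.122 ]
231 272 279 [0.5702 0.1063 0.122 ]
234 272 279 [0.5701 0.1036 0.122 ]
```

View pics/w5c.png

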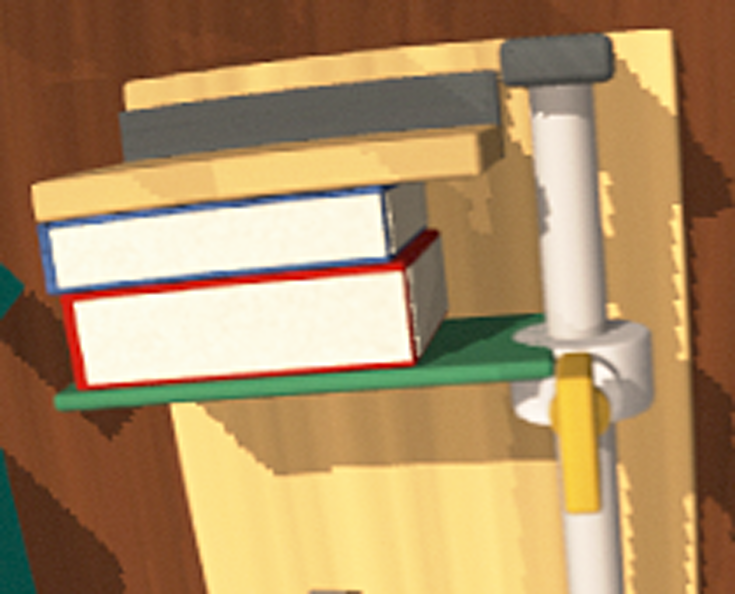

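The wrist crop shows the plate, red book, blue book and fixed end packed with no gaps. The wing is parallel to the rod within about 1°, so it's tight, and the gripper is clear.

```bash
python3 -c "
from cell import order;print(order.hand_in())"
```

```text
the job is handed in; nothing more can be done
None
```

The books are snug against the fixed end, the screw is tight again, and the job is handed in after about 12 s of the 58 s allowed.

- **Loosening:** I gripped the brass wing and turned it about 75° counter-clockwise.
- **Sliding:** I moved the collar about 69 mm until the books closed up. The estimated joint value there is 0.167, inside the expected 0.156–0.176 range.
- **Tightening:** I turned the screw clockwise to its stop while pushing with about 7–8 N, then let go and lifted clear.

**Last checks:**
- The pictures show no gaps between the plate, the books and the fixed end, and the books are upright.
- The wing lies along the rod to within about 1–2°, which counts as tight.
- The wrist force was back to about 0 N after release, and I saw nothing else on the console moved.

**Less certain:**
- While feeling for contact, the push briefly read 18.5 N at the wrist, near the 20 N limit for marking the covers. I eased off before tightening.
- I couldn't measure how hard the books are pressed after release. That they are snug is based on the force during tightening and on the pictures.

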